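# Clamp a specimen mount in the screw press

## Task

Push the tray with the specimen fully home under the press, then turn the star handle clockwise, spoke after spoke, to run the foot down onto the specimen. From where you feel the foot first bear on it, turn on by about one spoke spacing (a sixth of a turn) so that it is clamped firmly but not crushed, and let go. Do not force the press, and leave the things lying beside it where they are.

Things in the scene. Friction and masses are not known exactly. Their poses are not given: they have to be found in the camera images.
- press: White bench screw press, fixed, 250 mm wide (y), 210 mm deep (x), 227 mm tall. Origin on the bench under the handle's axis; z up; x from its front (tray side, nearest the robot) to its back. Base 20 mm thick, x -130 to +80 mm. Two columns 24 mm dia at x 0, y +-108 mm. A crosshead (x +-25 mm, y +-125 mm, top at z 155 mm) lies under the star handle; the foot hangs below it.
- bridge (a point): Middle of the top of the press's bridge bar, 221 mm above the bench, on the handle's axis. The bar is 30 mm deep (press x +-15 mm), 18 mm thick, and runs along the press's y just above the spokes, so a finger put down between spokes works only in the front (or back) half and must be lifted out and set behind another spoke to go on.
- capstan: Star handle, turns about the press's vertical axis. Origin on the axis at the spokes' mid-height, 185 mm above the bench; z up. Hub 48 mm dia; six spokes 10 mm dia, 60 degrees apart, one along its own +x. Clockwise from above lowers the foot 10 mm per rad. Dry drag about 0.42 N m always (6.5 N at 65 mm from the axis): it stays where left. It turns at most 1 rad anticlockwise from the start.
- spoke_ball (a point): Centre of the 14 mm black ball ending the capstan's +x spoke, 85 mm from the axis. Load felt at the handle: when the foot first bears on the specimen the torque needed rises by about 0.11 N m over the drag, then by 0.19 N m per further rad. The foot starts some 4 to 25 mm above the specimen, unknown and different each run: find it by feel.
- tray: Aluminium slide tray, 66 mm wide, 10 mm thick, between two low rails on the press's base; slides along the press's x from 60 mm pulled out (start) to a hard stop (home), where its origin is on the handle's axis. Origin: its underside, under the middle of the round pocket that holds the specimen, 20 mm above the bench. Drag about 2.5 N; it stays where left.
- tray_lug (a point): Middle of the front face (to the robot) of the upright push tab at the tray's front end. Tab 50 mm wide, 8 mm thick, from 30 to 62 mm above the bench; this point is 46 mm above the bench. Fully home it lies at x = -151 mm, y = 0 in the press's frame; it starts 60 mm farther out. When home, the spoke ends are still 59 mm behind it, at 185 mm height.
- specimen: Grey cylindrical resin mount with a small metal face on top, 40 mm dia, 26 mm high, 60 g, loose in the tray's pocket. Origin: centre of its underside. It rests 30 mm above the bench.
- dropper: Bystander: small amber bottle, 36 mm dia, 75 mm high, left of the press. Origin under its centre.
- mount: Bystander: another grey resin mount, 40 mm dia, 26 mm high, on the bench right of the press. Origin under its centre.
- slidebox: Bystander: open white plastic box 100 x 75 x 35 mm on the bench right of the press. Origin under its centre.
Mind the look-alikes: they are no part of the job. Leave any purple or red look-alike of the specimen alone.

How it is judged:
By the outcome, as a careful person would: the job done as asked, in the order asked, and still so for the second after the job is handed in, with the robot touching nothing.
It also fails if it takes over 69 s, if anything falls off the work surface, if the arm or the gripper's body presses on something with over 40 N, if the wrist force passes 120 N, or if a joint passes its speed limit or range.

## Robot

A 6-joint arm with a two-finger parallel gripper is mounted at the origin on the work surface. World frame = base frame: x ahead of the robot, y to its left, z up, the work surface at z = 0. Lengths are in m, angles in rad, forces in N, time in s.
With the tool pointing down it reaches from about 0.35 to 1 m from the base axis. Payload 7.1 kg.
Tool frame: the origin (TCP) lies where the fingers leave the gripper's body, on its centre line; the fingertips stand 73 mm ahead of it and the grasp point (between the pads) lies 54 mm ahead of it; z points along the fingers, y is the direction in which the jaws open and shut (so a half turn about z gives the same grasp; the last joint's range is limited). The gripper opens to 85 mm and grips with 20 to 120 N. Pads are 22 mm wide; open, the fingers measure 114 mm over their backs; the gripper's body (76 mm by 85 mm) begins 54 mm behind the grasp point. The pads swing forward as they close: fully open they stand 13 mm farther back than shut.
Start: joints at [1.215, 0.423, 1.63, -0, 1.089, -0.019], TCP at [0.207, 0.59, 0.304] pointing down, gripper open.
Joint ranges: [-3, 3], [-0.9, 2.11], [0.09, 2.58], [-1.31, 4.45], [0.11, 2.69], [-2.54, 2.54]. Speed limits (rad/s): [2.39, 2.39, 3.01, 3.14, 3.14, 3.14].

## Interface

Orientations are given as a 3x3 rotation matrix whose columns are the frame's x, y, z axes.
In Python, from rig import arm gives the robot as it stands.
- The arm moves only by the tool play_rows, never from a script. Its argument "steps" is a list of rows, each a list of 7 numbers: the turn, a rotation vector about the tool's x, y, z in rad, then the shift along the tool's x, y, z in cm, then the opening, from 0 (shut) to 1 (fully open). In form: [[rx, ry, rz, x, y, z, jaw], ...]. A call has 1 to 12 rows; each row is the pose to reach, as a shift and turn from the pose commanded when the call began, along the tool's axes at that moment; what a row does not reach only later rows make up. A row lasts 1/12 s, in which the tool goes at most 41.7 mm and 7.16 degrees, less where a joint would pass 70% of its speed; a pose out of reach is approached as far as the arm can. A call with a gripper value outside its range is refused whole. The fingers move at their own pace and stop on an object; "squeeze" is the grip in N (left out, the last holds). Time passes only in rows, so rows that repeat a pose let the fingers close. It gives the time, the measured TCP pose, the force and the opening at its end, in the units of the state.
- arm.get_state(): the state, without advancing time (a new reading comes with each control period).
- arm.read_camera(name): name is "scene" or "side" or "wrist"; returns a dict with "color" (420x560x3 uint8, red, green, blue), "range_z" (420x560 float32, m along the optical axis (not along the pixel's ray), 0 where there is no reading), "fx", "fy", "cx", "cy" (pixels), "camera_from_world" (4x4, takes a point from world to camera coordinates). Camera axes: x right, y down, z forward; pixel columns grow to the right and rows downward; lengths in m; the calibration is good to about 2 mm. A picture is of the moment at which its call begins.
- arm.hand_in(): hands the job in, once; it reports no verdict.
The state is a dict: "t": time; "joint_positions": joint angles; "qd": joint speeds; "effort": joint torques, N m; "tool_pos": TCP position; "tool_rot": TCP orientation; "contact_force": force on the tool from outside, world axes, zero at the start; "ft_torque": the same for the moment, N m; "finger_gap": opening from 0.0 (shut) to 1.0 (fully open).
Only numpy, scipy, OpenCV 4.12 (cv2) and the standard library are available. Lean on these libraries where they do the work, as an engineer would, in place of code of your own. Each camera call takes 0.05 s, during which the arm holds its last target.

## Working session

There is one attempt and no reset: what is moved stays moved. The work goes in short steps, Python scripts to look and compute and a tool call to move; the robot and the scene stay as the last step left them, time stands still between calls to the robot, and variables do not carry over. Pictures are saved under pics/ and viewed, and the job is handed in when it is done.

Besides the shell and the picture viewer there is one more tool, called after "Call:" as a command line: name --pt "numbers of a row" for each row, then --argument value for the rest. play_rows: Moves the arm, as the interface text tells. Its arguments: {"type":"object","properties":{"steps":{"type":"array"},"squeeze":{"type":"number"}},"required":["steps"]}

```bash
ls; mkdir -p pics
python3 - <<'E'
from rig import arm
import cv2, numpy as np
s=arm.get_state()
print({k:np.round(v,3).tolist() for k,v in s.items()})
for n in ["scene","side","wrist"]:
    c=arm.read_camera(n); cv2.imwrite(f"pics/{n}0.png",c["color"][:,:,::-1]); np.savez(f"{n}0.npz",**c)
    print(n,c["fx"],c["cx"],c["cy"],np.round(np.linalg.inv(c["camera_from_world"]),3).tolist())
E
```

```text
pics
{'t': 0.0, 'joint_positions': [1.215, 0.424, 1.631, 0.0, 1.089, -0.019], 'qd': [0.0, 0.0, -0.0, 0.001, -0.001, 0.0], 'effort': [0.003, -55.741, -28.174, 0.0, 0.007, -0.0], 'tool_pos': [0.206, 0.589, 0.303], 'tool_rot': [[-0.944, 0.33, -0.001], [0.33, 0.944, -0.001], [0.0, -0.002, -1.0]], 'contact_force': [-0.225, 0.893, -0.364], 'ft_torque': [-0.016, 0.024, -0.002], 'finger_gap': 1.001}
scene 466.1115299922574 281.70162848775277 200.7017514083153 [[0.899, -0.284, 0.333, 0.266], [-0.438, -0.591, 0.678, -0.625], [0.004, -0.755, -0.655, 0.754], [0.0, 0.0, 0.0, 1.0]]
side 494.2843630210348 275.5026203804707 206.1500842360187 [[-0.993, -0.086, 0.076, 0.509], [-0.115, 0.686, -0.719, 0.735], [0.009, -0.723, -0.691, 0.892], [0.0, 0.0, 0.0, 1.0]]
wrist 304.0081179164278 281.43293766152993 210.8799844720922 [[0.329, 0.897, 0.295, 0.131], [0.944, -0.313, -0.103, 0.616], [-0.0, 0.313, -0.95, 0.373], [0.0, 0.0, 0.0, 1.0]]
```

View pics/scene0.png

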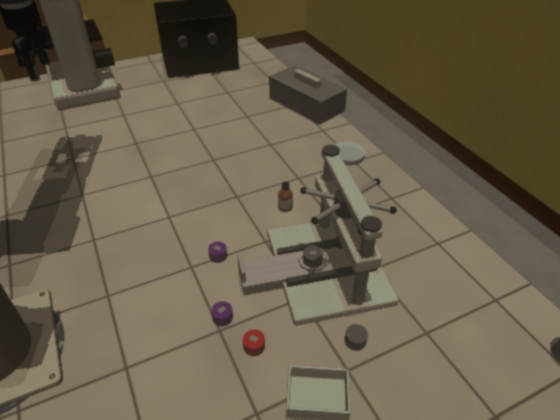

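View pics/side0.png

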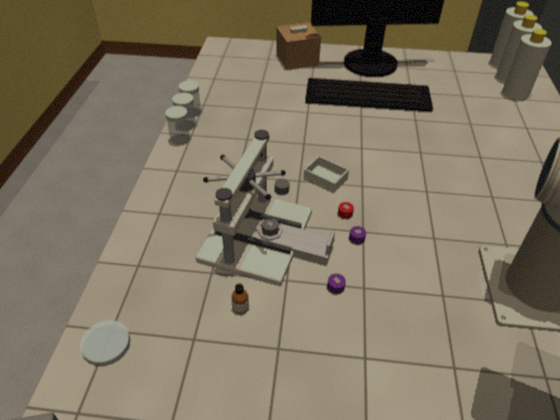

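Run:
```python
import cv2, numpy as np
for n,(x,y,w,h) in {"scene":(200,130,210,200),"side":(180,120,180,170)}.items():
    im=cv2.imread(f"pics/{n}0.png")[y:y+h,x:x+w]
    im=cv2.convertScaleAbs(im,alpha=1.5)
    k=min(800/w,600/h); cv2.imwrite(f"pics/{n}0c.png",cv2.resize(im,None,fx=3,fy=3,interpolation=cv2.INTER_CUBIC))
```

```text
(no output)
```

View pics/scene0c.png

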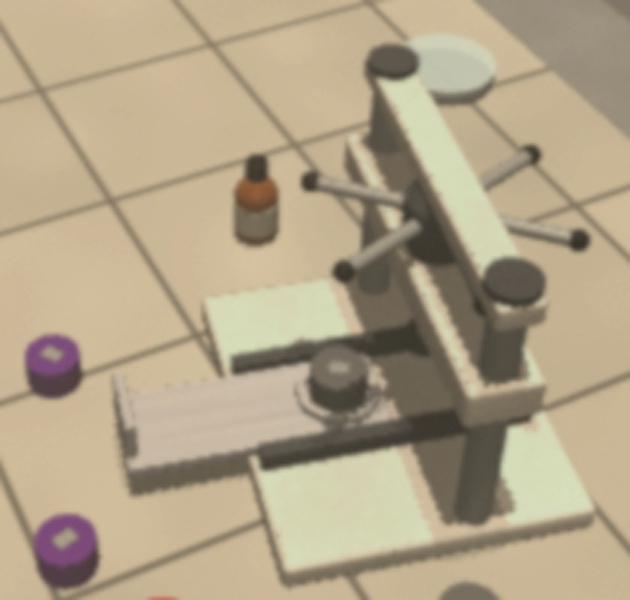

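View pics/side0c.png

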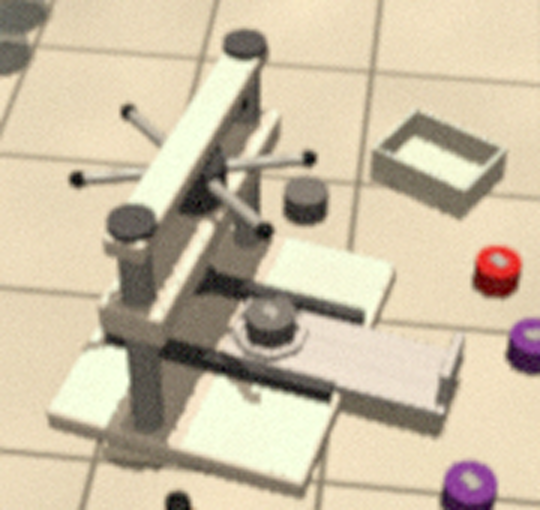

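```bash
cat > h.py <<'E'
import numpy as np
def load(n,i=0): return dict(np.load(f"{n}{i}.npz"))
def ray(c,p):
    T=np.linalg.inv(c["camera_from_world"]); d=np.array([(p[0]-c["cx"])/c["fx"],(p[1]-c["cy"])/c["fy"],1.])
    return T[:3,3],T[:3,:3]@d
def plane(c,p,z):
    o,d=ray(c,p); return o+d*(z-o[2])/d[2]
def proj(c,P):
    q=c["camera_from_world"]@np.append(P,1); return np.array([c["fx"]*q[0]/q[2]+c["cx"],c["fy"]*q[1]/q[2]+c["cy"]])
E
python3 - <<'E'
from h import *
sc,si=load("scene"),load("side")
C=lambda p:(200+p[0]/3-.33,130+p[1]/3-.33); D=lambda p:(180+p[0]/3-.33,120+p[1]/3-.33)
r=lambda v:np.round(v,4)
print("balls sc",[r(plane(sc,C(p),.185)[:2]) for p in [(310,181),(344,271),(531,154),(579,240)]])
print("balls si",[r(plane(si,D(p),.185)[:2]) for p in [(310,158),(265,231),(128,112),(78,179)]])
print("caps sc",[r(plane(sc,C(p),.227)[:2]) for p in [(392,60),(513,278)]])
print("caps si",[r(plane(si,D(p),.227)[:2]) for p in [(132,219),(245,42)]])
print("base sc",[r(plane(sc,C(p),.02)[:2]) for p in [(205,300),(285,572),(592,515)]])
print("base si",[r(plane(si,D(p),.02)[:2]) for p in [(393,268),(305,485),(50,412)]])
print("tab top outer sc",[r(plane(sc,C(p),.062)[:2]) for p in [(114,375),(127,427)]])
print("tab top si",[r(plane(si,D(p),.062)[:2]) for p in [(462,337),(446,377)]])
print("spec top", r(plane(sc,C((338,362)),.056)), r(plane(si,D((270,310)),.056)))
E
```

```text
balls sc [array([ 0.6063, -0.0266]), array([ 0.5852, -0.1092]), array([ 0.7495, -0.0647]), array([ 0.7275, -0.1472])]
balls si [array([ 0.5831, -0.1109]), array([ 0.6063, -0.0272]), array([ 0.7277, -0.1481]), array([ 0.7487, -0.0658])]
caps sc [array([0.6885, 0.0163]), array([ 0.6422, -0.1923])]
caps si [array([0.69  , 0.0174]), array([ 0.6425, -0.1921])]
base sc [array([0.5688, 0.0579]), array([ 0.5132, -0.1811]), array([ 0.7105, -0.2286])]
base si [array([ 0.5157, -0.1727]), array([0.5653, 0.0644]), array([0.7668, 0.0187])]
tab top outer sc [array([ 0.4671, -0.0195]), array([ 0.4579, -0.0649])]
tab top si [array([ 0.4578, -0.0593]), array([ 0.4685, -0.0166])]
spec top [ 0.6102 -0.0692  0.056 ] [ 0.6086 -0.0756  0.056 ]
```

```bash
cat >> h.py <<'E'
AX=np.array([.667,-.0875]); YAW=-.2211
ux=np.array([np.cos(YAW),np.sin(YAW)]); uy=np.array([-ux[1],ux[0]])
def p2w(x,y): return AX+ux*x+uy*y
def w2p(w): d=np.asarray(w)[:2]-AX; return np.array([d@ux,d@uy])
def delta(s,pos,yaw):
    """row (rot, cm) from measured state to TCP pos with tool x at world angle yaw, pointing down"""
    from scipy.spatial.transform import Rotation as Ro
    R=np.array(s["tool_rot"]); c,sn=np.cos(yaw),np.sin(yaw)
    G=np.array([[c,sn,0],[sn,-c,0],[0,0,-1.]])
    rv=Ro.from_matrix(R.T@G).as_rotvec()
    return np.round(np.r_[rv,100*R.T@(np.asarray(pos)-s["tool_pos"])],3)
E
python3 - <<'E'
from h import *
from rig import arm
sc,si=load("scene"),load("side")
for p in [(218,249),(222,311),(254,340),(356,335),(286,205)]: print(p,plane(sc,p,.02).round(3), w2p(plane(sc,p,.02)).round(3))
s=arm.get_state()
print(p2w(-.237,0)); print(delta(s,[*p2w(-.237,0),.30],np.pi+YAW))
E
```

```text
(218, 249) [0.447 0.051 0.02 ] [-0.245  0.087]
(222, 311) [ 0.399 -0.103  0.02 ] [-0.258 -0.074]
(254, 340) [ 0.429 -0.186  0.02 ] [-0.211 -0.149]
(356, 335) [ 0.599 -0.257  0.02 ] [-0.029 -0.18 ]
(286, 205) [0.642 0.115 0.02 ] [-0.069  0.192]
[ 0.43576934 -0.03552519]
[-1.0000e-03 -0.0000e+00 -1.1600e-01 -4.2306e+01 -5.1419e+01  3.9100e-01]
```

Call:
play_rows --pt "0 0 -0.116 -42.3 -51.4 0 0" --pt "0 0 -0.116 -42.3 -51.4 0 0" --pt "0 0 -0.116 -42.3 -51.4 0 0" --pt "0 0 -0.116 -42.3 -51.4 0 0" --pt "0 0 -0.116 -42.3 -51.4 0 0" --pt "0 0 -0.116 -42.3 -51.4 0 0" --pt "0 0 -0.116 -42.3 -51.4 0 0" --pt "0 0 -0.116 -42.3 -51.4 0 0" --pt "0 0 -0.116 -42.3 -51.4 0 0" --pt "0 0 -0.116 -42.3 -51.4 0 0" --pt "0 0 -0.116 -42.3 -51.4 0 0" --pt "0 0 -0.116 -42.3 -51.4 0 0"

```text
t: 1.15
tool_pos: [0.3789, 0.1186, 0.3041]
tool_rot: [[-0.976, 0.219, 0.0], [0.219, 0.976, 0.0], [-0.0, 0.0, -1.0]]
contact_force: [1.0, 0.1, -0.2]
finger_gap: -0.005
```

Run:
```python
from h import *
from rig import arm
s=arm.get_state(); print(s["t"],s["joint_positions"],s["tool_pos"],s["contact_force"],s["finger_gap"])
print(delta(s,[*p2w(-.237,0),.30],np.pi+YAW))
```

```text
1.15 [ 2.73284777e-01  7.75859891e-02  2.10323688e+00  2.18864976e-05
  9.60249106e-01 -1.07710068e+00] [0.37886634 0.11855827 0.30409054] [ 0.96895493  0.10798418 -0.18098485] -0.005057414024391569
[ 0.0000e+00  0.0000e+00  1.0000e-03 -8.9210e+00 -1.3792e+01  4.0900e-01]
```

Call:
play_rows --pt "0 0 0 -8.9 -13.8 0 0" --pt "0 0 0 -8.9 -13.8 0 0" --pt "0 0 0 -8.9 -13.8 0 0" --pt "0 0 0 -8.9 -13.8 0 0" --pt "0 0 0 -8.9 -13.8 0 0" --pt "0 0 0 -8.9 -13.8 4 0" --pt "0 0 0 -8.9 -13.8 8 0" --pt "0 0 0 -8.9 -13.8 10 0" --pt "0 0 0 -8.9 -13.8 12 0" --pt "0 0 0 -8.9 -13.8 12 0"

```text
t: 1.98
tool_pos: [0.4332, -0.0333, 0.1808]
tool_rot: [[-0.976, 0.219, -0.007], [0.219, 0.976, 0.001], [0.007, -0.001, -1.0]]
contact_force: [-1.6, 0.6, -0.8]
finger_gap: 0.001
```

Run:
```python
from h import *
from rig import arm
import cv2
s=arm.get_state(); print(s["t"],s["joint_positions"],s["tool_pos"],w2p(s["tool_pos"]))
print(delta(s,[*p2w(-.237,0),.113],np.pi+YAW))
for n in ["scene","side"]:
    c=arm.read_camera(n); cv2.imwrite(f"pics/{n}1.png",c["color"][:,:,::-1]); np.savez(f"{n}1.npz",**c)
```

```text
1.9833 [-1.04149538e-01  3.60798217e-01  2.11853769e+00  5.94585150e-05
  6.69106405e-01 -1.45406644e+00] [ 0.43315371 -0.03330328  0.18080042] [-0.24003922  0.00159421]
[-1.000e-03 -7.000e-03  0.000e+00 -3.500e-01 -1.540e-01  6.778e+00]
```

View pics/side1.png

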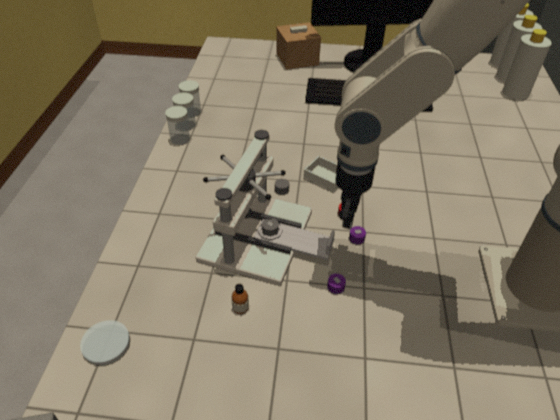

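Call:
play_rows --pt "0 0 0 0 0 2 0" --pt "0 0 0 0 0 4 0" --pt "0 0 0 0 0 5.5 0" --pt "0 0 0 0 0 6.6 0" --pt "0 0 0 0 0 6.6 0" --pt "0 0 0 0 0 6.6 0"

```text
t: 2.58
tool_pos: [0.4361, -0.0336, 0.1189]
tool_rot: [[-0.976, 0.219, 0.001], [0.219, 0.976, -0.0], [-0.001, 0.0, -1.0]]
contact_force: [0.3, 0.1, 0.6]
finger_gap: 0.002
```

Run:
```python
from h import *
from rig import arm
import cv2
s=arm.get_state(); print(s["t"],s["joint_positions"],s["tool_pos"],w2p(s["tool_pos"]),s["contact_force"])
for n in ["side"]:
    c=arm.read_camera(n); cv2.imwrite(f"pics/{n}2.png",cv2.resize(c["color"][150:300,180:400,::-1],None,fx=3.5,fy=3.5))
```

```text
2.5833 [-1.04070822e-01  4.94410361e-01  2.13565373e+00  2.10275811e-06
  5.10400393e-01 -1.45429578e+00] [ 0.43611029 -0.03358595  0.1188996 ] [-0.23709263  0.0019668 ] [0.31524002 0.11507885 0.5658251 ]
```

View pics/side2.png

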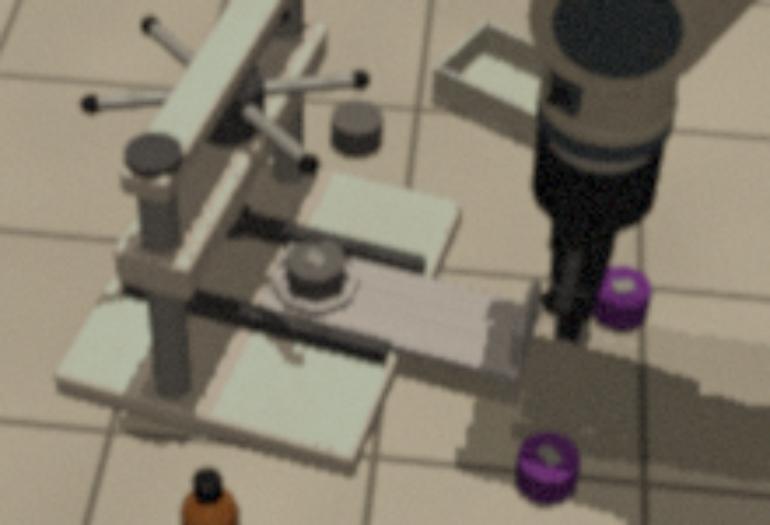

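Call:
play_rows --pt "0 0 0 -0.6 0 0 0" --pt "0 0 0 -1.2 0 0 0" --pt "0 0 0 -1.8 0 0 0" --pt "0 0 0 -2.4 0 0 0" --pt "0 0 0 -3 0 0 0" --pt "0 0 0 -3.6 0 0 0" --pt "0 0 0 -4.2 0 0 0" --pt "0 0 0 -4.8 0 0 0" --pt "0 0 0 -5.4 0 0 0" --pt "0 0 0 -6 0 0 0" --pt "0 0 0 -6.4 0 0 0" --pt "0 0 0 -6.6 0 0 0"

```text
t: 3.63
tool_pos: [0.5005, -0.0483, 0.1178]
tool_rot: [[-0.976, 0.219, 0.0], [0.219, 0.976, -0.0], [-0.0, -0.0, -1.0]]
contact_force: [-2.6, -0.3, 2.1]
finger_gap: -0.003
```

```bash
cat > st.py <<'E'
from h import *
from rig import arm
s=arm.get_state(); F=s["contact_force"]; d=np.array(s["tool_pos"])[:2]-AX
print(round(s["t"],2),"press xy",w2p(s["tool_pos"]).round(4),"z",round(s["tool_pos"][2],4),"F press",(F[:2]@ux).round(2),(F[:2]@uy).round(2),round(F[2],2),"T",np.round(s["ft_torque"],3),"j6",round(s["joint_positions"][5],3))
x,y=w2p(s["tool_pos"]); print("theta",np.degrees(np.arctan2(y,x))%360,"r",np.hypot(x,y),"tau cw on handle",d[0]*F[1]-d[1]*F[0]+s["ft_torque"][2])
E
python3 st.py
```

```text
3.63 press xy [-0.171   0.0017] z 0.1178 F press -2.52 -0.84 2.08 T [ 0.045  0.337 -0.076] j6 -1.47
theta 179.41919374024627 r 0.17103337293882545 tau cw on handle 0.07256176276380644
```

Call:
play_rows --pt "0 0 0 -0.2 0 0 0" --pt "0 0 0 -0.4 0 0 0" --pt "0 0 0 -0.6 0 0 0" --pt "0 0 0 -0.75 0 0 0" --pt "0 0 0 -0.75 0 0 0"

```text
t: 4.05
tool_pos: [0.5074, -0.0498, 0.1179]
tool_rot: [[-0.976, 0.219, 0.0], [0.219, 0.976, -0.0], [-0.0, -0.0, -1.0]]
contact_force: [-0.9, 0.3, -0.2]
finger_gap: 0.001
```

```bash
python3 st.py
```

```text
4.05 press xy [-0.164   0.0018] z 0.1179 F press -0.92 0.13 -0.15 T [-0.091  0.292 -0.041] j6 -1.471
theta 179.3856067240701 r 0.1639822654102006 tau cw on handle -0.060859004854017705
```

Call:
play_rows --pt "0 0 0 -0.15 0 0 0" --pt "0 0 0 -0.3 0 0 0" --pt "0 0 0 -0.3 0 0 0"

```text
t: 4.3
tool_pos: [0.5095, -0.0503, 0.1178]
tool_rot: [[-0.976, 0.219, -0.002], [0.219, 0.976, 0.0], [0.002, -0.0, -1.0]]
contact_force: [-4.3, 0.4, 2.5]
finger_gap: 0.002
```

```bash
python3 st.py
```

```text
4.3 press xy [-0.1619  0.0018] z 0.1178 F press -4.3 -0.53 2.46 T [ 0.119  0.702 -0.033] j6 -1.472
theta 179.37067276189362 r 0.1618698823633496 tau cw on handle 0.06120977812690358
```

Call:
play_rows --pt "0 0 0 -0.15 0 0 0" --pt "0 0 0 -0.3 0 0 0" --pt "0 0 0 -0.3 0 0 0"

```text
t: 4.55
tool_pos: [0.5099, -0.0504, 0.1176]
tool_rot: [[-0.976, 0.219, -0.007], [0.219, 0.976, 0.001], [0.008, -0.0, -1.0]]
contact_force: [-12.9, 2.9, 10.5]
finger_gap: -0.008
```

```bash
python3 st.py
```

```text
4.55 press xy [-0.1614  0.0017] z 0.1176 F press -13.24 -0.01 10.48 T [4.850e-01 1.928e+00 1.000e-03] j6 -1.472
theta 179.39037741392156 r 0.16141288852749217 tau cw on handle 0.02598664145192517
```

Call:
play_rows --pt "0 0 0 2 0 0 0" --pt "0 0 0 4 0 0 0" --pt "0 0 0 5 0 0 0" --pt "0 0 0 5 0 -4 0" --pt "0 0 0 5 0 -8 0" --pt "0 0 0 5 0 -12 0" --pt "0 0 0 5 0 -16 0" --pt "0 0 0 5 0 -17.5 0" --pt "0 0 0 5 0 -17.5 0" --pt "0 0 0 5 0 -17.5 0"

```text
t: 5.38
tool_pos: [0.4652, -0.0402, 0.2941]
tool_rot: [[-0.976, 0.219, 0.004], [0.219, 0.976, -0.0], [-0.004, 0.0, -1.0]]
contact_force: [0.1, -0.3, -0.7]
finger_gap: 0.002
```

```bash
python3 st.py
python3 - <<'E'
from h import *
from rig import arm
import cv2
for n in ["side","scene","wrist"]:
    c=arm.read_camera(n); cv2.imwrite(f"pics/{n}3.png",c["color"][:,:,::-1]);np.savez(f"{n}3.npz",**c)
a=cv2.imread("pics/side3.png")[120:290,170:350];b=cv2.imread("pics/scene3.png")[130:330,220:410]
cv2.imwrite("pics/c3.png",cv2.convertScaleAbs(np.hstack([cv2.resize(a,(400,400)),cv2.resize(b,(400,400))]),alpha=1.4))
E
```

```text
5.38 press xy [-0.2073  0.0019] z 0.2941 F press 0.15 -0.3 -0.74 T [ 0.042  0.065 -0.003] j6 -1.462
theta 179.47963547247892 r 0.20730076426727317 tau cw on handle 0.057799965920572835
```

View pics/c3.png

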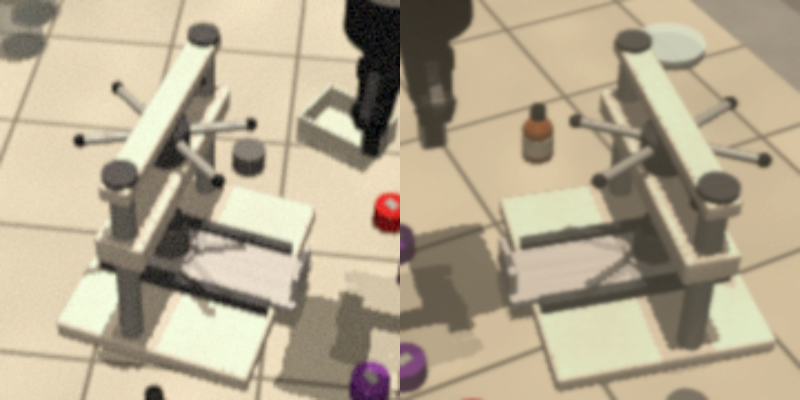

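View pics/wrist3.png

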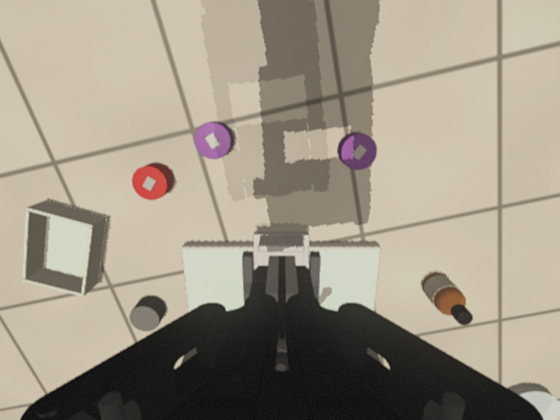

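```bash
cat >> h.py <<'E'
def tgt(phi,o,s=.063):
    a=np.radians(phi); return np.array([s*np.cos(a)-o*np.sin(a), s*np.sin(a)+o*np.cos(a)])
def go(s,phi,o,z,sr=.063): return delta(s,[*p2w(*tgt(phi,o,sr)),z],np.radians(phi)+YAW)
E
python3 - <<'E'
from h import *
from rig import arm
s=arm.get_state(); print(tgt(208,.026), go(s,208,.026,.288))
E
```

```text
[-0.04341944 -0.05253335] [ 0.000e+00 -2.000e-03 -4.880e-01 -1.654e+01 -5.430e+00  3.210e-01]
```

Call:
play_rows --pt "0 0 -0.122 -4 -1.3 0 0" --pt "0 0 -0.244 -8 -2.6 0 0" --pt "0 0 -0.366 -12 -3.9 0 0" --pt "0 0 -0.488 -15 -5 0 0" --pt "0 0 -0.488 -16.5 -5.4 0 0" --pt "0 0 -0.488 -16.5 -5.4 0 0" --pt "0 0 -0.488 -16.5 -5.4 0 0" --pt "0 0 -0.488 -16.5 -5.4 0 0"

```text
t: 6.2
tool_pos: [0.612, -0.1283, 0.2912]
tool_rot: [[-0.965, -0.264, -0.004], [-0.264, 0.965, 0.001], [0.003, 0.002, -1.0]]
contact_force: [-0.8, 0.6, 0.1]
finger_gap: 0.005
```

```bash
python3 st.py
python3 - <<'E'
from h import *
from rig import arm
import cv2
s=arm.get_state(); print(go(s,208,.026,.241))
for n in ["side","scene"]:
    c=arm.read_camera(n); cv2.imwrite(f"pics/{n}4.png",c["color"][:,:,::-1])
a=cv2.imread("pics/side4.png")[100:270,170:350];b=cv2.imread("pics/scene4.png")[130:330,220:410]
cv2.imwrite("pics/c4.png",cv2.convertScaleAbs(np.hstack([cv2.resize(a,(400,400)),cv2.resize(b,(400,400))]),alpha=1.4))
E
```

```text
6.2 press xy [-0.0447 -0.0519] z 0.2912 F press -0.88 0.43 0.08 T [-0.053 -0.033 -0.02 ] j6 -2.063
theta 229.26381796684979 r 0.06851833257382955 tau cw on handle -0.08456624382921085
[ 2.000e-03 -3.000e-03 -1.000e-03 -1.010e-01 -1.240e-01  5.019e+00]
```

View pics/c4.png

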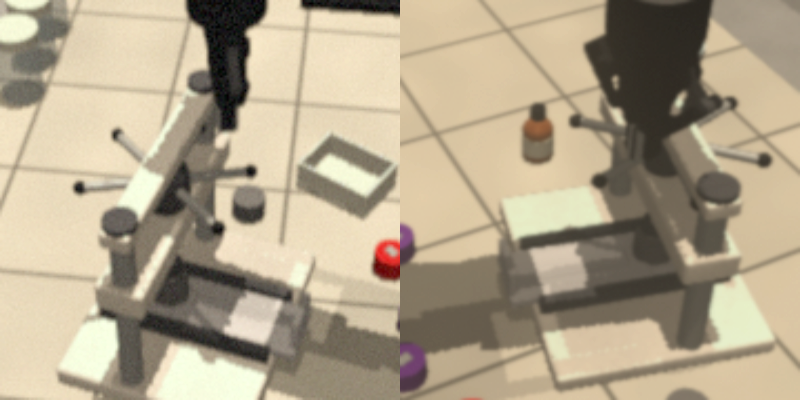

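Call:
play_rows --pt "0 0 0 0 0 1.5 0" --pt "0 0 0 0 0 3 0" --pt "0 0 0 0 0 4.2 0" --pt "0 0 0 0 0 5 0" --pt "0 0 0 0 0 5 0"

```text
t: 6.72
tool_pos: [0.6121, -0.1284, 0.2411]
tool_rot: [[-0.964, -0.264, -0.003], [-0.264, 0.964, 0.001], [0.003, 0.002, -1.0]]
contact_force: [0.2, 0.2, -0.9]
finger_gap: -0.001
```

```bash
python3 st.py
python3 - <<'E'
from h import *
from rig import arm
s=arm.get_state()
for p,o in [(208,.0205),(203,.0195),(198,.0195),(193,.0195),(188,.0195)]: print(p,go(s,p,o,.241))
E
```

```text
6.72 press xy [-0.0446 -0.0519] z 0.2411 F press 0.2 0.22 -0.87 T [0.021 0.02  0.005] j6 -2.064
theta 229.33408565001707 r 0.06845631350187618 tau cw on handle 0.005197365856763558
208 [ 0.002 -0.003 -0.    -0.077  0.44   0.008]
203 [ 1.000e-03 -3.000e-03  8.700e-02  7.000e-02  1.097e+00  1.000e-02]
198 [ 1.000e-03 -3.000e-03  1.740e-01  1.670e-01  1.664e+00  1.100e-02]
193 [ 1.000e-03 -3.000e-03  2.620e-01  2.140e-01  2.237e+00  1.200e-02]
188 [ 1.000e-03 -3.000e-03  3.490e-01  2.110e-01  2.813e+00  1.300e-02]
```

Call:
play_rows --pt "0 0 0 0 0.3 0 0" --pt "0 0 0 0 0.5 0 0" --pt "0 0 0.03 0.02 0.7 0 0" --pt "0 0 0.06 0.05 0.9 0 0" --pt "0 0 0.087 0.07 1.1 0 0"

```text
t: 7.13
tool_pos: [0.6102, -0.1192, 0.2439]
tool_rot: [[-0.984, -0.178, 0.002], [-0.178, 0.984, -0.002], [-0.001, -0.003, -1.0]]
contact_force: [-1.3, -6.8, -1.3]
finger_gap: -0.001
```

```bash
cat > av.py <<'E'
from h import *
from rig import arm
import sys
n=int(sys.argv[1]) if len(sys.argv)>1 else 4
L=[]
for i in range(n+1):
    s=arm.get_state(); F=s["contact_force"]; d=np.array(s["tool_pos"])[:2]-AX
    L.append([d[0]*F[1]-d[1]*F[0]+s["ft_torque"][2], d[0]*F[1]-d[1]*F[0], np.hypot(*F[:2]),F[2]])
    if i<n: arm.read_camera("wrist")
L=np.array(L); R=np.array(s["tool_rot"])
phi=(np.degrees(np.arctan2(R[1,0],R[0,0])-YAW))%360
x,y=w2p(s["tool_pos"]); a=np.radians(phi); o=-x*np.sin(a)+y*np.cos(a); sr=x*np.cos(a)+y*np.sin(a)
print(round(s["t"],2),"tool phi %.2f o %.4f sr %.4f z %.4f j6 %.2f"%(phi,o,sr,s["tool_pos"][2],s["joint_positions"][5]))
print("tau cw per reading",(-L[:,0]).round(3),"mean",(-L[:,0]).mean().round(3)); print("rxF only",(-L[:,1]).round(3),"Fxy",L[:,2].round(1),"Fz",L[:,3].round(1))
E
python3 av.py
```

```text
7.33 tool phi 203.02 o 0.0208 sr 0.0616 z 0.2438 j6 -1.96
tau cw per reading [-0.371 -0.279 -0.305 -0.336 -0.286] mean -0.315
rxF only [-0.341 -0.265 -0.237 -0.271 -0.301] Fxy [6.9 4.3 4.  5.3 5.1] Fz [-1.3 -0.4  0.   0.6  0.8]
```

Call:
play_rows --pt "0 0 0.044 0.08 0.28 0 0" --pt "0 0 0.087 0.15 0.56 0 0" --pt "0 0 0.131 0.2 0.84 0 0" --pt "0 0 0.175 0.24 1.12 0 0"

```text
t: 7.67
tool_pos: [0.6054, -0.1087, 0.2437]
tool_rot: [[-1.0, -0.003, 0.001], [-0.003, 1.0, -0.002], [-0.001, -0.002, -1.0]]
contact_force: [-2.1, -6.4, 2.6]
finger_gap: -0.004
```

```bash
python3 av.py 3
```

```text
7.82 tool phi 192.98 o 0.0204 sr 0.0617 z 0.2437 j6 -1.77
tau cw per reading [-0.4   -0.388 -0.315 -0.282] mean -0.346
rxF only [-0.346 -0.303 -0.239 -0.269] Fxy [6.7 5.2 4.8 5.6] Fz [2.6 1.8 3.  2.9]
```

Call:
play_rows --pt "0 0 0.029 0.05 0.185 0 0" --pt "0 0 0.058 0.1 0.37 0 0" --pt "0 0 0.087 0.15 0.56 0 0"

```text
t: 8.07
tool_pos: [0.6038, -0.103, 0.2437]
tool_rot: [[-0.997, 0.083, 0.0], [0.083, 0.997, -0.001], [-0.0, -0.001, -1.0]]
contact_force: [-2.7, -5.7, 3.5]
finger_gap: 0.002
```

```bash
python3 av.py 1
```

```text
8.12 tool phi 187.82 o 0.0204 sr 0.0618 z 0.2436 j6 -1.67
tau cw per reading [-0.411 -0.318] mean -0.365
rxF only [-0.321 -0.291] Fxy [6.3 5.9] Fz [3.5 2.8]
```

Call:
play_rows --pt "0 0 0.029 0.05 0.185 0 0" --pt "0 0 0.058 0.1 0.37 0 0" --pt "0 0 0.087 0.15 0.56 0 0"

```text
t: 8.37
tool_pos: [0.6026, -0.0972, 0.2437]
tool_rot: [[-0.986, 0.169, -0.0], [0.169, 0.986, -0.001], [-0.0, -0.001, -1.0]]
contact_force: [-3.4, -5.4, 3.0]
finger_gap: 0.004
```

```bash
python3 av.py 1
```

```text
8.42 tool phi 182.84 o 0.0203 sr 0.0618 z 0.2437 j6 -1.58
tau cw per reading [-0.343 -0.31 ] mean -0.327
rxF only [-0.312 -0.276] Fxy [6.4 5.7] Fz [3.  4.3]
```

Call:
play_rows --pt "0 0 0.029 0.05 0.185 0 0" --pt "0 0 0.058 0.1 0.37 0 0" --pt "0 0 0.087 0.15 0.56 0 0"

```text
t: 8.67
tool_pos: [0.6021, -0.0914, 0.2436]
tool_rot: [[-0.967, 0.254, -0.0], [0.254, 0.967, -0.001], [0.0, -0.001, -1.0]]
contact_force: [-3.4, -5.3, 2.6]
finger_gap: 0.003
```

```bash
python3 av.py 1
```

```text
8.72 tool phi 177.86 o 0.0200 sr 0.0619 z 0.2436 j6 -1.48
tau cw per reading [-0.415 -0.338] mean -0.376
rxF only [-0.329 -0.326] Fxy [6.3 6. ] Fz [2.6 3.3]
```

Call:
play_rows --pt "0 0 0.029 0.05 0.185 0 0" --pt "0 0 0.058 0.1 0.37 0 0" --pt "0 0 0.087 0.15 0.56 0 0"

```text
t: 8.97
tool_pos: [0.6019, -0.0855, 0.2436]
tool_rot: [[-0.941, 0.337, -0.001], [0.337, 0.941, -0.001], [0.0, -0.001, -1.0]]
contact_force: [-3.4, -4.8, 4.6]
finger_gap: -0.001
```

```bash
python3 av.py 1
```

```text
9.02 tool phi 172.87 o 0.0198 sr 0.0620 z 0.2436 j6 -1.38
tau cw per reading [-0.329 -0.412] mean -0.37
rxF only [-0.316 -0.364] Fxy [5.9 6.4] Fz [4.6 5. ]
```

Call:
play_rows --pt "0 0 0.029 0.05 0.185 0 0" --pt "0 0 0.058 0.1 0.37 0 0" --pt "0 0 0.087 0.15 0.56 0 0"

```text
t: 9.27
tool_pos: [0.6023, -0.0797, 0.2436]
tool_rot: [[-0.909, 0.418, -0.001], [0.418, 0.909, -0.001], [0.0, -0.001, -1.0]]
contact_force: [-2.7, -5.2, 3.7]
finger_gap: 0.0
```

```bash
python3 av.py 1
```

```text
9.32 tool phi 167.88 o 0.0197 sr 0.0620 z 0.2436 j6 -1.29
tau cw per reading [-0.382 -0.265] mean -0.323
rxF only [-0.36  -0.249] Fxy [5.9 4.8] Fz [3.7 2.5]
```

Call:
play_rows --pt "0 0 0.029 0.05 0.185 0 0" --pt "0 0 0.058 0.1 0.37 0 0" --pt "0 0 0.087 0.15 0.56 0 0"

```text
t: 9.57
tool_pos: [0.6032, -0.0739, 0.2435]
tool_rot: [[-0.869, 0.495, -0.001], [0.495, 0.869, -0.001], [0.001, -0.001, -1.0]]
contact_force: [-4.2, -4.4, 4.5]
finger_gap: -0.001
```

```bash
python3 av.py 1
```

```text
9.62 tool phi 162.90 o 0.0195 sr 0.0621 z 0.2436 j6 -1.19
tau cw per reading [-0.396 -0.321] mean -0.358
rxF only [-0.334 -0.3  ] Fxy [6.  5.1] Fz [4.5 2.9]
```

Call:
play_rows --pt "0 0 0.029 0.05 0.185 0 0" --pt "0 0 0.058 0.1 0.37 0 0" --pt "0 0 0.087 0.15 0.56 0 0"

```text
t: 9.87
tool_pos: [0.6047, -0.0682, 0.2435]
tool_rot: [[-0.823, 0.569, -0.001], [0.569, 0.823, -0.001], [0.0, -0.001, -1.0]]
contact_force: [-3.3, -5.7, 3.7]
finger_gap: -0.003
```

```bash
python3 av.py 1
```

```text
9.92 tool phi 157.91 o 0.0194 sr 0.0622 z 0.2435 j6 -1.10
tau cw per reading [-0.419 -0.302] mean -0.361
rxF only [-0.416 -0.328] Fxy [6.6 5.6] Fz [3.7 3.4]
```

Call:
play_rows --pt "0 0 0.029 0.05 0.185 0 0" --pt "0 0 0.058 0.1 0.37 0 0" --pt "0 0 0.087 0.15 0.56 0 0"

```text
t: 10.17
tool_pos: [0.6066, -0.0628, 0.2435]
tool_rot: [[-0.77, 0.638, -0.001], [0.638, 0.77, -0.001], [0.001, -0.001, -1.0]]
contact_force: [-4.8, -4.2, 3.9]
finger_gap: 0.005
```

```bash
python3 av.py 1
```

```text
10.22 tool phi 152.93 o 0.0193 sr 0.0623 z 0.2435 j6 -1.00
tau cw per reading [-0.413 -0.342] mean -0.377
rxF only [-0.375 -0.338] Fxy [6.4 5.4] Fz [3.9 3.5]
```

Call:
play_rows --pt "0 0 0.029 0.05 0.185 0 0" --pt "0 0 0.058 0.1 0.37 0 0" --pt "0 0 0.087 0.15 0.56 0 0"

```text
t: 10.47
tool_pos: [0.609, -0.0575, 0.2434]
tool_rot: [[-0.712, 0.702, -0.001], [0.702, 0.712, -0.0], [0.001, -0.001, -1.0]]
contact_force: [-3.5, -5.0, 4.2]
finger_gap: 0.001
```

```bash
python3 av.py 1
```

```text
10.52 tool phi 147.95 o 0.0191 sr 0.0624 z 0.2435 j6 -0.90
tau cw per reading [-0.38  -0.331] mean -0.355
rxF only [-0.395 -0.317] Fxy [6.1 5.1] Fz [4.2 2.7]
```

Call:
play_rows --pt "0 0 0.029 0.05 0.185 0 0" --pt "0 0 0.058 0.1 0.37 0 0" --pt "0 0 0.087 0.15 0.56 0 0"

```text
t: 10.77
tool_pos: [0.6118, -0.0524, 0.2434]
tool_rot: [[-0.648, 0.762, -0.001], [0.762, 0.648, -0.0], [0.0, -0.001, -1.0]]
contact_force: [-3.6, -4.5, 4.4]
finger_gap: -0.003
```

```bash
python3 av.py 1
```

```text
10.82 tool phi 142.96 o 0.0190 sr 0.0625 z 0.2435 j6 -0.81
tau cw per reading [-0.422 -0.339] mean -0.38
rxF only [-0.376 -0.351] Fxy [5.8 5.6] Fz [4.4 2.6]
```

Call:
play_rows --pt "0 0 0.029 0.05 0.185 0 0" --pt "0 0 0.058 0.1 0.37 0 0" --pt "0 0 0.087 0.15 0.56 0 0"

```text
t: 11.07
tool_pos: [0.6148, -0.0478, 0.2434]
tool_rot: [[-0.579, 0.815, -0.002], [0.815, 0.579, -0.001], [0.001, -0.002, -1.0]]
contact_force: [-4.1, -6.1, 5.1]
finger_gap: -0.0
```

```bash
python3 av.py 1
```

```text
11.12 tool phi 137.98 o 0.0193 sr 0.0626 z 0.2434 j6 -0.71
tau cw per reading [-0.477 -0.428] mean -0.452
rxF only [-0.483 -0.437] Fxy [7.4 6.7] Fz [5.1 4.6]
```

Call:
play_rows --pt "0 0 0.029 0.05 0.185 0 0" --pt "0 0 0.058 0.1 0.37 0 0" --pt "0 0 0.087 0.15 0.56 0 0"

```text
t: 11.37
tool_pos: [0.6184, -0.0434, 0.2434]
tool_rot: [[-0.506, 0.862, -0.002], [0.862, 0.506, -0.001], [0.001, -0.002, -1.0]]
contact_force: [-5.8, -5.4, 5.3]
finger_gap: -0.002
```

```bash
python3 av.py 1
```

```text
11.42 tool phi 132.99 o 0.0194 sr 0.0626 z 0.2434 j6 -0.62
tau cw per reading [-0.528 -0.456] mean -0.492
rxF only [-0.52  -0.521] Fxy [8. 8.] Fz [5.3 4. ]
```

Call:
play_rows --pt "0 0 0.029 0.05 0.185 0 0" --pt "0 0 0.058 0.1 0.37 0 0" --pt "0 0 0.087 0.15 0.56 0 0"

```text
t: 11.67
tool_pos: [0.6224, -0.0393, 0.2434]
tool_rot: [[-0.429, 0.903, -0.003], [0.903, 0.429, -0.001], [0.0, -0.003, -1.0]]
contact_force: [-6.7, -6.1, 5.8]
finger_gap: -0.0
```

```bash
python3 av.py 1
```

```text
11.72 tool phi 128.00 o 0.0194 sr 0.0627 z 0.2434 j6 -0.52
tau cw per reading [-0.538 -0.541] mean -0.54
rxF only [-0.595 -0.514] Fxy [9.1 7.8] Fz [5.8 4.7]
```

Call:
play_rows --pt "0 0 0 0 -0.3 0 0" --pt "0 0 0 0 -0.7 0 0" --pt "0 0 0 0 -0.7 0 0" --pt "0 0 0 0 -0.7 -2 0" --pt "0 0 0 0 -0.7 -4 0" --pt "0 0 0 0 -0.7 -5 0" --pt "0 0 0 0 -0.7 -5 0" --pt "0 0 0 0 -0.7 -5 0"

```text
t: 12.38
tool_pos: [0.6173, -0.0417, 0.2932]
tool_rot: [[-0.431, 0.903, 0.001], [0.903, 0.431, 0.0], [-0.0, 0.001, -1.0]]
contact_force: [-0.1, -0.1, -0.6]
finger_gap: 0.0
```

```bash
python3 av.py 0
python3 - <<'E'
from h import *
from rig import arm
import cv2
s=arm.get_state(); print(go(s,188,.027,.291))
for n in ["side","scene"]:
    c=arm.read_camera(n); cv2.imwrite(f"pics/{n}5.png",c["color"][:,:,::-1]);np.savez(f"{n}5.npz",**c)
a=cv2.imread("pics/side5.png")[120:290,170:350];b=cv2.imread("pics/scene5.png")[130:330,220:410]
cv2.imwrite("pics/c5.png",cv2.convertScaleAbs(np.hstack([cv2.resize(a,(400,400)),cv2.resize(b,(400,400))]),alpha=1.4))
E
```

```text
12.38 tool phi 128.17 o 0.0252 sr 0.0628 z 0.2932 j6 -0.53
tau cw per reading [-0.02] mean -0.02
rxF only [-0.012] Fxy [0.2] Fz [-0.6]
[ 1.000e-03  1.000e-03 -1.044e+00 -5.444e+00 -4.286e+00  2.170e-01]
```

View pics/c5.png

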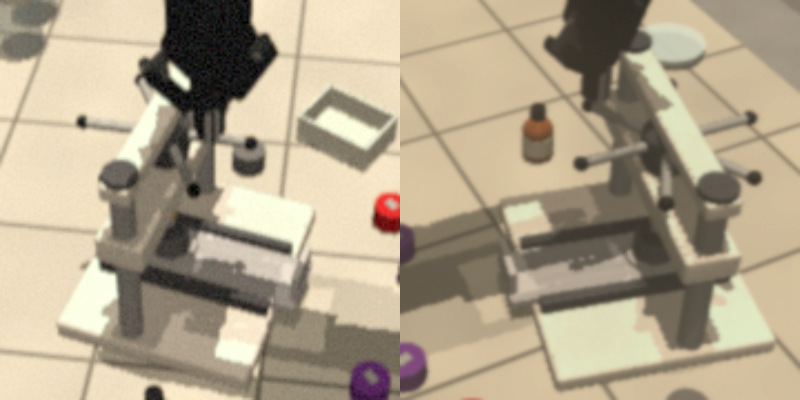

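Run:
```python
from h import *
sc=load("scene",5)
for u,v in [(581,163),(666,203),(751,118),(754,178)]:
    p=w2p(plane(sc,(220+(u-400)*190/400-.2,130+v*.5-.2),.185)); print(p.round(4),np.degrees(np.arctan2(p[1],p[0]))%360,np.hypot(*p))
```

```text
[-0.0837 -0.0135] 189.17487668709086 0.08475955344608141
[-0.0293 -0.079 ] 249.6494400942869 0.08425758020637286
[0.0848 0.0135] 9.049603138548132 0.08591340064385311
[ 0.054  -0.0658] 309.3652486581779 0.08510624093689313
```

Call:
play_rows --pt "0 0 -0.12 -0.7 -0.5 0 0" --pt "0 0 -0.24 -1.4 -1 0 0" --pt "0 0 -0.36 -2.1 -1.5 0 0" --pt "0 0 -0.48 -2.8 -2 0 0" --pt "0 0 -0.6 -3.5 -2.6 0 0" --pt "0 0 -0.72 -4.2 -3.1 0 0" --pt "0 0 -0.84 -4.8 -3.7 0 0" --pt "0 0 -0.96 -5.2 -4.1 0 0" --pt "0 0 -1.05 -5.4 -4.3 0 0" --pt "0 0 -1.05 -5.4 -4.3 0 0" --pt "0 0 -1.05 -5.4 -4.3 0 0"

```text
t: 13.4
tool_pos: [0.6011, -0.1091, 0.2918]
tool_rot: [[-0.997, 0.079, -0.002], [0.079, 0.997, 0.0], [0.002, 0.0, -1.0]]
contact_force: [-0.1, -0.4, -0.5]
finger_gap: 0.002
```

```bash
python3 av.py 0
python3 - <<'E'
from h import *
from rig import arm
s=arm.get_state(); print(go(s,189,.027,.2425))
E
```

```text
13.4 tool phi 188.14 o 0.0267 sr 0.0640 z 0.2918 j6 -1.69
tau cw per reading [-0.002] mean -0.002
rxF only [-0.024] Fxy [0.4] Fz [-0.5]
[ 0.000e+00 -2.000e-03 -1.500e-02 -1.480e-01 -1.270e-01  4.932e+00]
```

Call:
play_rows --pt "0 0 -0.015 -0.1 0 1.5 0" --pt "0 0 -0.015 -0.1 0 3 0" --pt "0 0 -0.015 -0.1 0 4.2 0" --pt "0 0 -0.015 -0.1 0 4.9 0" --pt "0 0 -0.015 -0.1 0 4.9 0" --pt "0 0 -0.015 -0.1 0.3 4.9 0" --pt "0 0 -0.015 -0.1 0.5 4.9 0"

```text
t: 13.98
tool_pos: [0.6033, -0.1039, 0.2444]
tool_rot: [[-0.998, 0.061, 0.001], [0.061, 0.998, -0.0], [-0.001, 0.0, -1.0]]
contact_force: [0.4, -0.8, -0.3]
finger_gap: 0.0
```

```bash
python3 av.py 0
python3 - <<'E'
from h import *
from rig import arm
s=arm.get_state()
for p in (188,183,178): print(go(s,p,.0194,.2425))
E
```

```text
13.98 tool phi 189.15 o 0.0203 sr 0.0625 z 0.2444 j6 -1.70
tau cw per reading [-0.057] mean -0.057
rxF only [-0.058] Fxy [0.9] Fz [-0.3]
[0.    0.001 0.02  0.085 0.215 0.194]
[0.    0.001 0.107 0.219 0.774 0.194]
[0.000e+00 1.000e-03 1.950e-01 3.040e-01 1.343e+00 1.940e-01]
```

Call:
play_rows --pt "0 0 0.02 0.08 0.22 0 0" --pt "0 0 0.05 0.13 0.4 0 0" --pt "0 0 0.08 0.18 0.6 0 0" --pt "0 0 0.107 0.22 0.78 0 0" --pt "0 0 0.136 0.25 0.97 0 0" --pt "0 0 0.165 0.28 1.15 0 0" --pt "0 0 0.195 0.3 1.35 0 0"

```text
t: 14.57
tool_pos: [0.601, -0.0918, 0.2448]
tool_rot: [[-0.967, 0.255, 0.001], [0.255, 0.967, -0.003], [-0.002, -0.003, -1.0]]
contact_force: [-0.9, -8.9, -1.1]
finger_gap: -0.002
```

```bash
python3 av.py 1
```

```text
14.62 tool phi 177.78 o 0.0208 sr 0.0627 z 0.2448 j6 -1.48
tau cw per reading [-0.563 -0.513] mean -0.538
rxF only [-0.582 -0.534] Fxy [8.9 8.1] Fz [-1.1 -1.3]
```

Call:
play_rows --pt "0 0 0.029 0.05 0.185 0 0" --pt "0 0 0.058 0.1 0.37 0 0" --pt "0 0 0.087 0.15 0.56 0 0" --pt "0 0 0.116 0.18 0.75 0 0" --pt "0 0 0.145 0.21 0.94 0 0" --pt "0 0 0.175 0.24 1.12 0 0"

```text
t: 15.12
tool_pos: [0.6011, -0.0804, 0.2447]
tool_rot: [[-0.908, 0.42, 0.0], [0.42, 0.908, -0.003], [-0.001, -0.002, -1.0]]
contact_force: [-2.6, -8.9, 0.1]
finger_gap: -0.001
```

```bash
python3 av.py 1
```

```text
15.17 tool phi 167.75 o 0.0210 sr 0.0629 z 0.2447 j6 -1.29
tau cw per reading [-0.681 -0.58 ] mean -0.63
rxF only [-0.608 -0.542] Fxy [9.3 8.2] Fz [0.1 1.9]
```

Call:
play_rows --pt "0 0 0.029 0.05 0.185 0 0" --pt "0 0 0.058 0.1 0.37 0 0" --pt "0 0 0.087 0.15 0.56 0 0" --pt "0 0 0.116 0.18 0.75 0 0" --pt "0 0 0.145 0.21 0.94 0 0" --pt "0 0 0.175 0.24 1.12 0 0"

```text
t: 15.67
tool_pos: [0.6032, -0.0692, 0.2447]
tool_rot: [[-0.821, 0.571, -0.001], [0.571, 0.821, -0.003], [-0.001, -0.003, -1.0]]
contact_force: [-3.8, -8.2, 2.7]
finger_gap: 0.001
```

```bash
python3 av.py 1
```

```text
15.72 tool phi 157.72 o 0.0213 sr 0.0629 z 0.2447 j6 -1.09
tau cw per reading [-0.571 -0.597] mean -0.584
rxF only [-0.591 -0.6  ] Fxy [9.  9.1] Fz [2.7 2. ]
```

Call:
play_rows --pt "0 0 0.029 0.05 0.185 0 0" --pt "0 0 0.058 0.1 0.37 0 0" --pt "0 0 0.087 0.15 0.56 0 0" --pt "0 0 0.116 0.18 0.75 0 0" --pt "0 0 0.145 0.21 0.94 0 0" --pt "0 0 0.175 0.24 1.12 0 0"

```text
t: 16.22
tool_pos: [0.6071, -0.0584, 0.2446]
tool_rot: [[-0.709, 0.705, -0.002], [0.705, 0.709, -0.002], [-0.0, -0.003, -1.0]]
contact_force: [-6.4, -6.9, 3.5]
finger_gap: -0.0
```

```bash
python3 av.py 1
```

```text
16.27 tool phi 147.69 o 0.0215 sr 0.0630 z 0.2446 j6 -0.90
tau cw per reading [-0.656 -0.628] mean -0.642
rxF only [-0.602 -0.61 ] Fxy [9.4 9.5] Fz [3.5 3.5]
```

Call:
play_rows --pt "0 0 0.029 0.05 0.185 0 0" --pt "0 0 0.058 0.1 0.37 0 0" --pt "0 0 0.087 0.15 0.56 0 0" --pt "0 0 0.116 0.18 0.75 0 0" --pt "0 0 0.145 0.21 0.94 0 0" --pt "0 0 0.165 0.23 1.07 0 0"

```text
t: 16.77
tool_pos: [0.6125, -0.049, 0.2446]
tool_rot: [[-0.583, 0.812, -0.003], [0.812, 0.583, -0.002], [0.0, -0.004, -1.0]]
contact_force: [-8.8, -6.4, 5.7]
finger_gap: -0.005
```

```bash
python3 av.py 2
```

```text
16.87 tool phi 138.39 o 0.0215 sr 0.0631 z 0.2446 j6 -0.72
tau cw per reading [-0.729 -0.614 -0.618] mean -0.654
rxF only [-0.685 -0.607 -0.597] Fxy [10.8  9.5  9.2] Fz [5.7 4.4 4.9]
```

Call:
play_rows --pt "0 0 0 0 -0.3 0 0" --pt "0 0 0 0 -0.8 0 0" --pt "0 0 0 0 -0.8 0 0" --pt "0 0 0 0 -0.8 -2 0" --pt "0 0 0 0 -0.8 -4 0" --pt "0 0 0 0 -0.8 -5 0" --pt "0 0 0 0 -0.8 -5 0" --pt "0 0 0 0 -0.8 -5 0"

```text
t: 17.53
tool_pos: [0.6078, -0.0526, 0.2943]
tool_rot: [[-0.585, 0.811, 0.001], [0.811, 0.585, -0.0], [-0.001, 0.001, -1.0]]
contact_force: [-0.4, -0.3, -0.4]
finger_gap: 0.0
```

```bash
python3 av.py 0
python3 - <<'E'
from h import *
from rig import arm
import cv2
for n in ["side","scene"]:
    c=arm.read_camera(n); cv2.imwrite(f"pics/{n}6.png",c["color"][:,:,::-1]);np.savez(f"{n}6.npz",**c)
a=cv2.imread("pics/side6.png")[120:290,170:350];b=cv2.imread("pics/scene6.png")[130:330,220:410]
cv2.imwrite("pics/c6.png",cv2.convertScaleAbs(np.hstack([cv2.resize(a,(400,400)),cv2.resize(b,(400,400))]),alpha=1.4))
E
```

```text
17.53 tool phi 138.47 o 0.0276 sr 0.0629 z 0.2943 j6 -0.73
tau cw per reading [-0.081] mean -0.081
rxF only [-0.035] Fxy [0.5] Fz [-0.4]
```

View pics/c6.png

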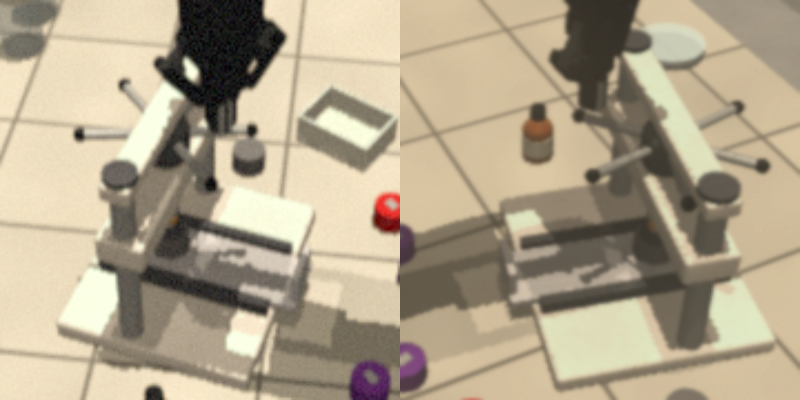

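Run:
```python
from h import *
sc,si=load("scene",6),load("side",6)
for u,v in [(579,116),(592,176),(738,106),(763,166)]:
    p=w2p(plane(sc,(220+(u-400)*190/400-.2,130+v*.5-.2),.185)); print(p.round(4),np.degrees(np.arctan2(p[1],p[0]))%360,np.hypot(*p))
for u,v in [(124,84),(79,134),(252,130),(211,184)]:
    p=w2p(plane(si,(170+u*180/400-.2,120+v*170/400-.2),.185)); print(p.round(4),np.degrees(np.arctan2(p[1],p[0]))%360,np.hypot(*p))
```

```text
[-0.0674  0.0518] 142.48481665701712 0.08499726098562733
[-0.0792 -0.0323] 202.1766784049474 0.08553292057676355
[0.0804 0.0334] 22.592178524371697 0.08705263452956033
[ 0.0679 -0.0527] 322.1574162721544 0.08592584783953314
[ 0.0677 -0.0535] 321.6479262546811 0.08627702298462628
[0.0793 0.0314] 21.57021490123044 0.0853040550375294
[-0.0801 -0.0325] 202.0586378254488 0.08641894139586459
[-0.0674  0.0517] 142.52843932807497 0.0849607543425945
```

Call:
play_rows --pt "0 0 0 0 0 -3 0" --pt "0 0 0 2 -2 -6 0" --pt "0 0 0 5 -4 -8 0" --pt "0 0 0 8 -6 -8 0" --pt "0 0 0 10 -8 -8 0" --pt "0 0 0 10 -8 -8 0" --pt "0 0 0 10 -8 -8 0"

```text
t: 18.22
tool_pos: [0.483, -0.0182, 0.3734]
tool_rot: [[-0.585, 0.811, -0.001], [0.811, 0.585, -0.0], [0.0, -0.001, -1.0]]
contact_force: [1.5, -0.6, 1.0]
finger_gap: -0.003
```

Run:
```python
from h import *
from rig import arm
import cv2
for n in ["side","scene"]:
    c=arm.read_camera(n); cv2.imwrite(f"pics/{n}7.png",c["color"][:,:,::-1]);np.savez(f"{n}7.npz",**c)
a=cv2.imread("pics/side7.png")[120:320,160:370];b=cv2.imread("pics/scene7.png")[130:400,200:410]
cv2.imwrite("pics/c7.png",cv2.convertScaleAbs(np.hstack([cv2.resize(a,(400,400)),cv2.resize(b,(400,500))[:400]]),alpha=1.4))
```

```text
(no output)
```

View pics/c7.png

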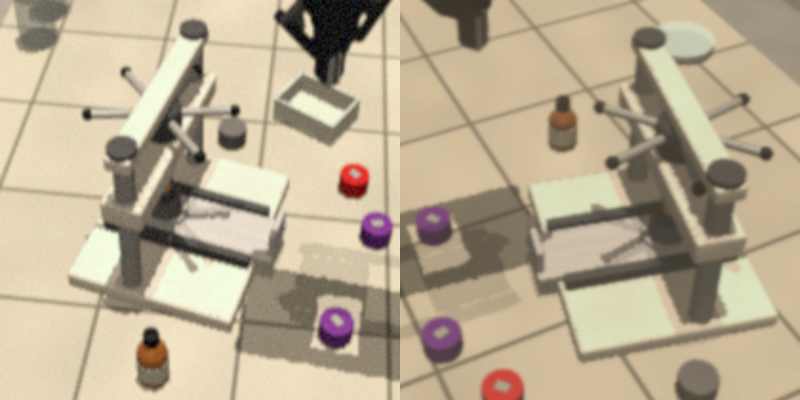

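```bash
python3 -c "
from rig import arm
print(arm.hand_in())"
```

```text
the job is handed in; nothing more can be done
None
```

The tray is home and the specimen is clamped about one spoke spacing past first contact. I handed the job in at about 18.3 s, with the arm clear of everything.

- **Tray:** I pushed it by the lug until it met the hard stop. The force rose to about 13 N with no further travel, within 1 mm of the expected home position. It looked unmoved in the last pictures.
- **First contact:** I turned the star handle clockwise in two spoke strokes. Free drag read about 0.39 N m. The torque then rose to 0.48 and 0.53 N m over about 5° of turn, some 65–70° from the start, which I took as first contact.
- **Clamping:** I turned on by about 59.6°, giving a torque of about 0.7 N m at the end (about 0.7 was expected). I then backed the finger off and lifted it out.

**Last checks:** spoke angles from both cameras agree to about 1°. The bystanders and the purple and red look-alikes appeared to be where they were.

**Uncertainty and disagreements:** force noise leaves first contact uncertain by about ±2.5°. The finger-based and camera-based handle angles differed by about 1–2°; I used the camera difference for the final angle. I couldn't see the contact between foot and specimen directly, so the clamping rests on torque and angle alone.

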